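# Slide the stamp tray across the gap

### The arm

A 7-joint arm with a two-finger parallel gripper is mounted at the origin on a cart in front of the work surface, level with it; the furniture and walls round the work are solid. World frame = base frame: x ahead of the robot, y to its left, z up, the work surface at z = 0. Lengths are in m, angles in rad, forces in N, time in s.
With the tool pointing down it reaches from about 0.425 to 0.925 m from the base axis. Payload 6.8 kg.
Tool frame: the origin (TCP) lies between the finger pads; the fingertips stand 14 mm ahead of it and the grasp point (between the pads) lies 5 mm behind it; z points along the fingers, y is the line along which they close (so a half turn about z gives the same grasp; the last joint's range is limited). The gripper opens to 85 mm and grips with 20 to 120 N. Pads are 22 mm wide; open, the fingers measure 114 mm over their backs; the gripper's body (76 mm by 85 mm) begins 54 mm behind the grasp point. The pads swing forward as they close: fully open they stand 13 mm farther back than shut.
Start: joints at [-1.416, 0.477, 0.022, 1.555, -0.011, 1.109, -0.083], TCP at [0.175, 0.652, 0.245] pointing down, gripper open.
Joint ranges: [-2.96, 2.96], [-0.34, 2.1], [-1.41, 1.46], [0.24, 2.44], [-1.37, 4.51], [0.17, 1.92], [-2.96, 2.96]. Speed limits (rad/s): [2.39, 2.39, 3.14, 3.14, 3.14, 3.14, 3.14].

### API

Orientations are given as a rotation vector (axis times angle).
In Python, from bench import r, eyes, ticket gives the robot as it stands. The module is installed in compiled form; this text tells all that it offers.
- The arm moves only by the tool arm_command, never from a script. Its argument "plan" is text: rows parted by semicolons, each of 4 numbers parted by spaces: the shift along the tool's x, y, z in m, then the turn about the tool's z in degrees. In form: tx ty tz yaw; .... A call has 1 to 20 rows; each row shifts and turns the commanded pose from where the row before left it, along the tool's axes as they then stand; what a row does not reach is not made up. A row lasts 1/8 s, in which the tool goes at most 62.5 mm and 10.7 degrees, less where a joint would pass 70% of its speed; a pose out of reach is approached as far as the arm can. A call is refused whole if a number of a shift passes 0.0625 or a number of a turn 10.7, either way. A call with a gripper value outside its range is refused whole. "hand" is the closure, from -1 (fully open) to 1 (shut), set as the call begins (left out, the last holds). The fingers move at their own pace and stop on an object; "grip_force" is the grip in N (left out, the last holds). Time passes only in rows, so rows that do not move let the fingers close. It gives the time, the measured TCP pose, the force, the opening and the grip force at its end, in the units of the state.
- r.get_obs(): the state, without advancing time (a new reading comes with each control period).
- eyes.grab_frame(name): name is "scene" or "top"; returns (picture, depth): 384x512x3 uint8, red, green, blue; 384x512 float32, m along the optical axis (not along the pixel's ray), 0 where there is no reading.
- eyes.calibration(name): a dict with "fov_y" (degrees; the focal length in pixels is half the picture's height over the tangent of half this angle, whatever the lens; pixels are square), "cx", "cy" (the principal point, pixels), "k1" (the pictures are not rectified: a ray, as slopes to the right and down, at radius r is drawn at 1 + k1 r^2 times it, then the intrinsics apply), "origin" and "attitude" of the camera in the world. Camera axes: x right, y up, looking along -z (the intrinsics and any distortion apply to the point x, -y, -z); pixel columns grow to the right and rows downward; lengths in m; the calibration is good to about 2 mm. A picture is of the moment at which its call begins. calibration takes no time and is no camera call.
- ticket.hand_in(): hands the job in; it is judged then, once.
The state is a dict: "clock": time; "joints": joint angles; "qvel": joint speeds; "tau": joint torques, N m; "tcp_pos": TCP position; "orientation": TCP orientation; "contact_force": force on the tool from outside, world axes, zero at the start; "moment": the same for the moment, N m; "grip_width": finger opening in m; "gripper_force": force on a finger pad.
Only numpy, scipy, OpenCV 4.12 (cv2) and the standard library are available. Lean on these libraries where they do the work, as an engineer would, in place of code of your own. Each camera call takes 0.05 s, during which the arm holds its last target. There are 200 camera calls.

### The job

Draw the hand stamp straight up out of its light round stand without tipping or dragging the stand, and stand it upright in the middle compartment of the blue tray, where it keeps the tray balanced. Then slide the tray, without lifting it or letting either end sag into the gap, across to the other wooden riser, the one with the end stop, until it lies wholly and squarely on top of that riser with the stamp still standing in the middle. The light stand must stay upright where it is and the white glue bottle must not be disturbed.

Things in the scene. Friction and masses are not known exactly. Their poses are not given: they have to be found in the camera images.
- stamp_mid (a point): Hand stamp of brown wood with a black foot, 73 tall, upright in the round stand at the start; loose, about 60 g. Point: on its axis, half-way up (36.5 above its foot); z is up along the axis. Foot: a disc of 33 diameter, up to 34 above the foot's underside. Grip: turned knob from 34 to 73 above the foot, about 27 in diameter at its widest, about 58 above the foot (21.5 above this point); grasp it there. Any grasp yaw will do.
- stand: Grey round cup-shaped stamp stand, loose and very light (about 45 g), 46 in outer diameter with a 52 foot disc, 58 tall. Origin: centre of its underside; z up. Its round well is 37 wide (2 clearance all round the stamp's foot) and 24 deep: the stamp's foot rests 34 above the stand's underside, so it is clear after a lift of 24.
- tray_middle (a point): Centre of the inner floor of the middle compartment of the blue tray (3 above the tray's underside). Axes: y along the tray's length, pointing to the gap and the riser with the end stop; x across its width; z up. The middle compartment is 56 (y) by 94 (x) inside, between two cross walls 20 high (above the tray's underside).
- tray_center (a point): Centre of the blue open tray, half-way up (14 above its underside); same axes as tray_middle. The tray is 100 (x) by 180 (y) by 28 high, walls and floor 3 thick, three equal compartments along y, loose, about 100 g, standing on riser_start. Its rear end wall, the one away from the gap, is 90 behind this point (toward -y of the tray). A load well off the middle can make one end drop into the gap.
- riser_start_top (a point): Centre of the flat top of the fixed wooden riser that carries the tray at the start: flat top 140 (x) by 200 (y), 50 above the desk, with a half-round nose of 6 more at each end in y. Axes: y points along the riser to the gap and the other riser; z up.
- riser_goal_top (a point): Centre of the flat top of the fixed wooden riser the tray must go to: flat top 140 (x) by 220 (y), 50 above the desk (level with the other) with a half-round nose of 6 at the gap end; dark steel end stop, 14 high above the top, at its far end (110 from this point along +y). Axes as of riser_start_top; the two risers are parallel and in line to within 4. Between the flat tops there is a gap of 66 to 76.
- glue_mid (a point): Slim white glue bottle with a nozzle, 31 in diameter, 125 tall, loose, standing upright on the desk as a bystander. Point: its centre, half-way up.
Things that resemble listed ones, but are neither listed nor needed, are in the scene too. Leave any green, orange or turquoise look-alike of the part that bears stamp_mid alone.

How it is judged:
On the way, in this order (a step that is already met when the one before it is completed fails the run):
1. the stamp is drawn clear out of the stand, which stays upright (z of stamp_mid in the frame of stand above 0.1 m and angle between stand's own z axis and vertical below 0.1 rad), for 0.1 s.
2. the stamp stands released in the tray's middle compartment, the tray still on its first riser (y of stamp_mid in the frame of tray_middle between -0.016 and 0.016 m and x of stamp_mid in the frame of tray_middle between -0.035 and 0.035 m and z of stamp_mid in the frame of tray_middle below 0.042 m and angle between stamp_mid's own z axis and vertical below 0.12 rad and contact force between the fingers and stamp below 0.1 N and y of tray_center in the frame of riser_start_top below 0.05 m), for 0.2 s.
At the end, for the whole second after the job is handed in: Tray flat on the riser with the end stop: centre within 22 mm of its centre, square within 0.15 rad. Stamp upright, released, in the middle compartment, within 16 mm of its middle along the tray. All at rest; stand upright and within 35 mm, white glue bottle within 30 mm of where they stood (x of tray_center in the frame of riser_goal_top between -0.022 and 0.022 m and y of tray_center in the frame of riser_goal_top between -0.022 and 0.025 m and z of tray_center in the frame of riser_goal_top between -0.018 and 0.018 m and angle between the y axis of tray_center and the y axis of riser_goal_top, either way round below 0.15 rad and angle between tray_center's own z axis and vertical below 0.03 rad and y of stamp_mid in the frame of tray_middle between -0.016 and 0.016 m and x of stamp_mid in the frame of tray_middle between -0.035 and 0.035 m and z of stamp_mid in the frame of tray_middle below 0.042 m and angle between stamp_mid's own z axis and vertical below 0.12 rad and contact force between the fingers and stamp below 0.1 N and linear speed of each of tray, stamp below 0.02 m/s and angle between stand's own z axis and vertical below 0.1 rad and distance of stand from where it was at the start of the episode below 0.035 m and distance of glue_mid from where it was at the start of the episode below 0.03 m); the robot touches nothing.
It fails at once if an end of the tray sags into the gap or the tray tips (tilt over 0.08 rad) (angle between tray_center's own z axis and vertical above 0.08 rad).
It fails at once if the tray is lifted more than 12 mm off the risers (height (world z) of tray_center above 0.076 m).
It fails at once if the stand tips (over 0.25 rad) or is dragged more than 35 mm (angle between stand's own z axis and vertical above 0.25 rad or distance of stand from where it was at the start of the episode above 0.035 m).
It fails at once if the stamp falls over (tilt over 0.5 rad) (angle between stamp_mid's own z axis and vertical above 0.5 rad).
It fails at once if the white glue bottle is moved more than 30 mm (distance of glue_mid from where it was at the start of the episode above 0.03 m).
It also fails if it takes over 58 s, if anything falls off the work surface, if the arm or the gripper's body presses on something with over 40 N, if the wrist force passes 120 N, or if a joint passes its speed limit or range.

## Working session

There is one attempt and no reset: what is moved stays moved. The work goes in short steps, Python scripts to look and compute and a tool call to move; the robot and the scene stay as the last step left them, time stands still between calls to the robot, and variables do not carry over. Pictures are saved under pics/ and viewed, at most 10 in all, crops included, and the job is handed in when it is done.

Besides the shell and the picture viewer there is one more tool, called after "Call:" in YAML: its name, and indented under it one key for each argument. arm_command: Moves the arm, as the interface text tells. Its arguments: {"type":"object","properties":{"plan":{"type":"string"},"hand":{"type":"number"},"grip_force":{"type":"number"}},"required":["plan"]}

```bash
mkdir -p pics; cat > h.py <<'E'
import numpy as np, cv2
from bench import r, eyes, ticket
from scipy.spatial.transform import Rotation as R
def cal(n):
    c=eyes.calibration(n); a=np.array(c["attitude"],float)
    M=a if a.shape==(3,3) else R.from_rotvec(a).as_matrix() if a.size==3 else None
    return c,M
def cloud(n,d):
    c,M=cal(n); f=192/np.tan(np.radians(c["fov_y"])/2)
    v,u=np.mgrid[0:384,0:512].astype(float)
    K=np.array([[f,0,c["cx"]],[0,f,c["cy"]],[0,0,1]])
    p=cv2.undistortPoints(np.stack([u.ravel(),v.ravel()],1)[:,None],K,np.array([c["k1"],0,0,0.]))[:,0].reshape(384,512,2)
    P=np.dstack([p[...,0]*d,-p[...,1]*d,-d])
    return P@M.T+np.array(c["origin"])
def grab(n,save=None):
    im,d=eyes.grab_frame(n)
    if save: cv2.imwrite(f"pics/{save}.png",cv2.cvtColor(im,cv2.COLOR_RGB2BGR))
    return im,d,cloud(n,d)
E
python3 - <<'E'
from h import *
print(r.get_obs())
for n in("scene","top"):
    print(eyes.calibration(n)); im,d,P=grab(n,n+"0"); np.savez(n+"0",im=im,d=d,P=P)
a=cv2.imread("pics/scene0.png");b=cv2.imread("pics/top0.png")
E
```

```text
{'clock': 0.0, 'joints': array([-1.41609137,  0.47778128,  0.02234745,  1.55645592, -0.01148583,
        1.10929706, -0.08309368]), 'qvel': array([-0.00041103, -0.00097254,  0.00065912, -0.00111848,  0.00132943,
       -0.00103257, -0.0003566 ]), 'tau': array([-1.51179916e-04, -5.96462345e+01,  1.60774235e+00, -2.81192529e+01,
        1.25378167e-02,  9.33478499e-03, -3.80357719e-06]), 'tcp_pos': array([0.17523211, 0.65127028, 0.24433658]), 'orientation': array([-4.11571895e-01, -3.11442689e+00,  2.84488943e-03]), 'contact_force': array([-0.12243051, -0.32074239,  0.40665907]), 'moment': array([-0.02905037,  0.0412569 , -0.03427967]), 'gripper_force': 0.0, 'grip_width': 0.0855896506843363}
{'fov_y': 54.304390538179575, 'cx': 253.10108622406096, 'cy': 185.86932074315416, 'k1': -0.08391804099294335, 'origin': array([-0.01259668, -0.39585742,  0.67861793]), 'attitude': array([ 0.77806564, -0.41611943, -0.86721906])}
{'fov_y': 43.67482842738462, 'cx': 254.53217266174653, 'cy': 190.1913518040846, 'k1': -0.15644783948778068, 'origin': array([0.2573369 , 0.00720975, 1.43989772]), 'attitude': array([ 0.13453679, -0.15158539, -1.5645511 ])}
```

View pics/scene0.png

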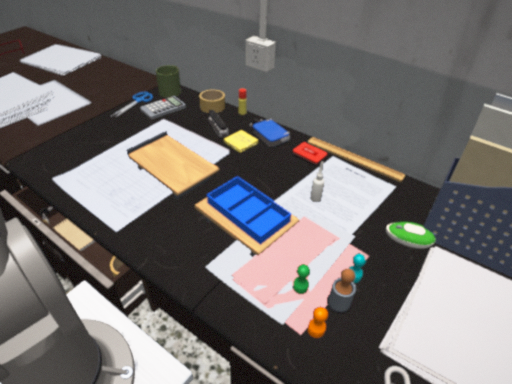

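View pics/top0.png

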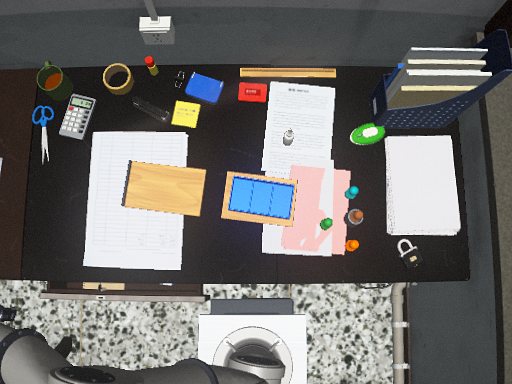

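The scene view shows the brown stamp in its grey cup at (344,285). Its look-alikes are green (302,280), turquoise (358,265) and orange (318,320). In the top view the stamp is at (356,216), the tray at (262,198), the goal riser at (165,188) and the glue bottle at (288,137). The brown stamp in the grey round stand is the one that fits the description. I'll confirm it in a crop and measure.

```bash
python3 - <<'E'
from h import *
for n in("scene","top"):
    z=np.load(n+"0.npz"); im,P=z["im"],z["P"]; hsv=cv2.cvtColor(im,cv2.COLOR_RGB2HSV); H,S,V=[hsv[...,i].astype(int) for i in range(3)]
    Z=P[...,2]
    on=(P[...,0]>0.3)&(P[...,0]<0.95)&(abs(P[...,1])<0.6)
    def rep(name,m,rect=False):
        m=m&on; k,l,st,c=cv2.connectedComponentsWithStats(m.astype(np.uint8))
        for i in np.argsort(-st[1:,4])[:4]+1:
            if st[i,4]<25: continue
            q=P[l==i]; s=""
            if rect:
                (cx,cy),wh,a=cv2.minAreaRect(q[:,:2].astype(np.float32)); s=f"rect c {cx:.4f} {cy:.4f} wh {np.round(wh,4)} a {a:.2f}"
            print(n,name,c[i].round(),st[i,4],"mean",q.mean(0).round(4),"min",q.min(0).round(4),"max",q.max(0).round(4),s)
    rep("wood50",(abs(Z-.05)<.006)&(H<25)&(S>60),True)
    rep("blue",(H>100)&(H<125)&(S>150)&(Z>.045)&(Z<.09),True)
    rep("tall",(Z>.085)&(Z<.2)&(P[...,0]<.8))
    rep("mid50-62",(Z>.05)&(Z<.064)&(P[...,1]<-.1)&(S<80))
    rep("stop",(Z>.058)&(Z<.072)&(P[...,1]>.1),True)
im=cv2.imread("pics/scene0.png")[235:350,270:400]
cv2.imwrite("pics/crop.png",cv2.resize(im,None,fx=5,fy=5,interpolation=2))
E
```

```text
scene wood50 [173. 163.] 2752 mean [0.5153 0.251  0.0512] min [0.4378 0.1346 0.044 ] max [0.6029 0.3792 0.0559] rect c 0.5199 0.2577 wh [0.233  0.1426] a 83.46
scene wood50 [243. 228.] 1064 mean [ 0.4445 -0.0453  0.0505] min [ 0.4075 -0.1348  0.0441] max [0.5465 0.0913 0.0545] rect c 0.4892 -0.0223 wh [0.2119 0.141 ] a 82.97
scene wood50 [212.  96.] 129 mean [0.8764 0.4264 0.0479] min [0.835  0.3812 0.0441] max [0.9255 0.4748 0.0516] rect c 0.8789 0.4286 wh [0.09   0.0887] a 39.75
scene wood50 [348. 291.] 26 mean [ 0.4343 -0.3132  0.0541] min [ 0.4204 -0.3175  0.0497] max [ 0.4517 -0.3042  0.0557] rect c 0.4355 -0.3122 wh [0.0111 0.031 ] a 80.64
scene blue [249. 208.] 2831 mean [ 0.4937 -0.0246  0.0621] min [ 0.4273 -0.1211  0.0508] max [0.5538 0.0702 0.0819] rect c 0.4908 -0.0255 wh [0.1837 0.1025] a 80.74
scene tall [475. 206.] 3517 mean [ 0.7265 -0.4579  0.1428] min [ 0.7187 -0.5587  0.0852] max [ 0.7863 -0.3762  0.2   ] 
scene tall [347. 275.] 164 mean [ 0.4303 -0.3035  0.1011] min [ 0.4221 -0.3152  0.0851] max [ 0.4464 -0.2894  0.1088] 
scene tall [320. 170.] 69 mean [ 0.6761 -0
[... 1598 characters left out ...]
9  0.0851] max [ 0.8    -0.3748  0.2   ] 
top tall [358. 214.] 62 mean [ 0.4341 -0.3009  0.104 ] min [ 0.4245 -0.316   0.0957] max [ 0.4449 -0.2883  0.1118] 
top tall [290. 132.] 37 mean [ 0.6763 -0.1094  0.0995] min [ 0.6692 -0.1178  0.0856] max [ 0.6862 -0.1027  0.1266] 
top mid50-62 [353. 217.] 61 mean [ 0.4317 -0.2963  0.0581] min [ 0.4149 -0.3223  0.0523] max [ 0.4569 -0.2784  0.0639] 
top stop [125. 186.] 103 mean [0.5214 0.3735 0.0642] min [0.4657 0.3646 0.0585] max [0.5886 0.3838 0.07  ] rect c 0.5270 0.3726 wh [0.0084 0.1241] a 83.49
top stop [64. 84.] 32 mean [0.8499 0.5897 0.0657] min [0.8303 0.5845 0.058 ] max [0.8768 0.5987 0.0712] rect c 0.8528 0.5899 wh [0.011  0.0469] a 81.33
```

View pics/crop.png

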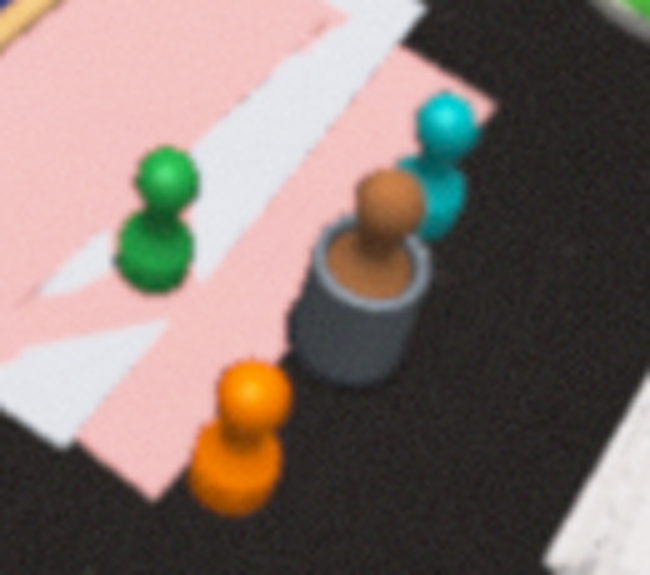

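The crop confirms it: a brown wooden stamp in the grey round cup, with the green, orange and turquoise pieces standing loose beside it. I'll turn the tool to the tray axes and set out.

Call:
arm_command:
  plan: "0 0 0 10.23;0 0 0 10.23;0 0 0 10.23;0 0 0 10.23;0 0 0 10.23;0 0 0 10.23;0 0 0 10.23;0 0 0 10.23;-0.0258 0.0304 0 0;-0.0258 0.0304 0 0;-0.0258 0.0304 0 0;-0.0258 0.0304 0 0;-0.0258 0.0304 0 0;-0.0258 0.0304 0 0;-0.0258 0.0304 0 0;-0.0258 0.0304 0 0;-0.0258 0.0304 0 0;-0.0258 0.0304 0 0;-0.0258 0.0304 0 0;-0.0258 0.0304 0 0"
  hand: -0.2
  grip_force: 20

```text
clock: 2.6
tcp_pos: [0.5008, 0.2996, 0.245]
orientation: [-2.351, -2.084, 0.001]
contact_force: [0.2, 0.1, -0.1]
grip_width: 0.0512
gripper_force: 0.0
```

Call:
arm_command:
  plan: "-0.0356 0.0003 0 0;-0.0356 0.0003 0 0;-0.0356 0.0003 0 0;-0.0356 0.0003 0 0;-0.0356 0.0003 0 0;-0.0356 0.0003 0 0;-0.0356 0.0003 0 0;-0.0356 0.0003 0 0;-0.0356 0.0003 0 0;-0.0356 0.0003 0 0;-0.0356 0.0003 0 0;-0.0356 0.0003 0 0;-0.0356 0.0003 0 0;-0.0356 0.0003 0 0;-0.0356 0.0003 0 0;-0.0356 0.0003 0 0;-0.0356 0.0003 0 0;0 0 0.03 0;0 0 0.03 0;0 0 0 0"

```text
clock: 5.1
tcp_pos: [0.4312, -0.2998, 0.1835]
orientation: [-2.348, -2.081, 0.004]
contact_force: [0.0, 0.1, 0.3]
grip_width: 0.0512
gripper_force: 0.0
```

```bash
python3 - <<'E'
from h import *
o=r.get_obs();print(o["tcp_pos"],o["orientation"],o["joints"].round(2))
im,d,P=grab("scene","s1")
i2,_,_=grab("top","t1")
cv2.imwrite("pics/v1.png",cv2.cvtColor(np.hstack([cv2.resize(im[180:340,260:420],(400,400)),cv2.resize(i2[150:270,290:410],(400,400))]),cv2.COLOR_RGB2BGR))
E
```

```text
[ 0.43116585 -0.29983144  0.18347819] [-2.34805866 -2.08053023  0.00350564] [-0.11  0.38  0.75  2.01 -0.33  0.88  0.7 ]
```

View pics/v1.png

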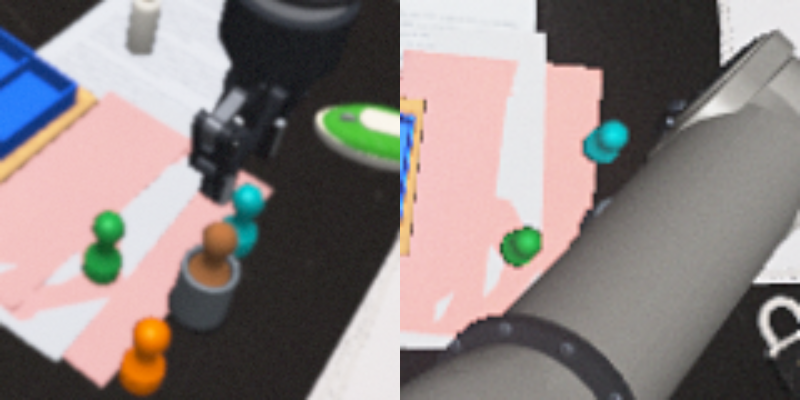

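The gripper hovers above the brown stamp (left panel, fingers at (225,165), knob at (220,243)) and the neighbours stand clear. I'll fix the knob centre by ray from both first views.

```bash
python3 - <<'E'
from h import *
for n,box in(("scene",(255,300,330,362)),("top",(200,235,340,372))):
    z=np.load(n+"0.npz"); im,d=z["im"],z["d"]; hsv=cv2.cvtColor(im,cv2.COLOR_RGB2HSV)
    m=((hsv[...,0]<18)&(hsv[...,1]>80)&(hsv[...,2]>50)); b=np.zeros_like(m); b[box[0]:box[1],box[2]:box[3]]=1
    P=z["P"]; m&=b&(P[...,2]>.08)
    v,u=np.nonzero(m); (cx,cy),rad=cv2.minEnclosingCircle(np.stack([u,v],1).astype(np.float32))
    for px in((u.mean(),v.mean()),(cx,cy)):
        c,M=cal(n);f=192/np.tan(np.radians(c["fov_y"])/2)
        K=np.array([[f,0,c["cx"]],[0,f,c["cy"]],[0,0,1]])
        p=cv2.undistortPoints(np.array([[px]]),K,np.array([c["k1"],0,0,0.]))[0,0]
        D=M@np.array([p[0],-p[1],-1]); o=np.array(c["origin"]); print(n,len(u),px,rad,(o+D*(.094-o[2])/D[2]).round(4))
E
```

```text
scene 163 (np.float64(347.0552147239264), np.float64(275.92024539877303)) 11.280613899230957 [ 0.4341 -0.3024  0.094 ]
scene 163 (347.5, 280.0) 11.280613899230957 [ 0.4262 -0.3072  0.094 ]
top 62 (np.float64(358.0), np.float64(214.5)) 5.02503776550293 [ 0.4355 -0.3033  0.094 ]
top 62 (358.0, 214.5) 5.02503776550293 [ 0.4355 -0.3033  0.094 ]
```

Call:
arm_command:
  plan: "-0.0027 0.0044 0 0;0 0 0.015 0;0 0 0.015 0;0 0 0.015 0;0 0 0.015 0;0 0 0.015 0;0 0 0.01 0;0 0 0.01 0;0 0 0 0;0 0 0 0"

```text
clock: 6.45
tcp_pos: [0.4369, -0.3042, 0.0906]
orientation: [2.351, 2.083, 0.0]
contact_force: [0.8, -0.0, -0.6]
grip_width: 0.0515
gripper_force: 0.0
```

Call:
arm_command:
  plan: "0 0 0 0;0 0 0 0;0 0 0 0;0 0 0 0;0 0 0 0;0 0 0 0"
  hand: 1
  grip_force: 30

```text
clock: 7.2
tcp_pos: [0.4369, -0.3043, 0.0907]
orientation: [2.351, 2.083, 0.0]
contact_force: [-1.6, 0.9, 5.2]
grip_width: 0.0252
gripper_force: 29.4
```

The grip is a little above the widest part, so I'll regrasp 5 mm lower.

Call:
arm_command:
  plan: "0 0 0 0;0 0 0 0;0 0 0 0;-0.001 0 0.005 0;0 0 0 0"
  hand: -0.2

```text
clock: 7.82
tcp_pos: [0.4363, -0.3048, 0.0848]
orientation: [-2.35, -2.083, 0.001]
contact_force: [-0.1, 0.1, -0.0]
grip_width: 0.0511
gripper_force: 0.0
```

Call:
arm_command:
  plan: "0 0 0 0;0 0 0 0;0 0 0 0;0 0 0 0;0 0 0 0;0 0 0 0"
  hand: 1
  grip_force: 30

```text
clock: 8.57
tcp_pos: [0.4366, -0.305, 0.0854]
orientation: [2.351, 2.084, 0.0]
contact_force: [-1.3, 0.5, 2.6]
grip_width: 0.0252
gripper_force: 29.4
```

Call:
arm_command:
  plan: "0 0 -0.003 0;0 0 -0.004 0;0 0 -0.005 0;0 0 -0.005 0;0 0 -0.006 0;0 0 -0.006 0;0 0 -0.01 0;0 0 -0.015 0;0 0 -0.015 0;0 0 -0.015 0;0 0 -0.02 0;0 0 -0.016 0;0 0 0 0;0 0 0 0"

```text
clock: 10.32
tcp_pos: [0.4364, -0.3046, 0.2049]
orientation: [-2.35, -2.084, 0.0]
contact_force: [0.4, 0.1, -1.0]
grip_width: 0.0249
gripper_force: 29.5
```

```bash
python3 - <<'E'
from h import *
o=r.get_obs();print(o["tcp_pos"],o["orientation"],o["grip_width"],o["gripper_force"])
im,d,P=grab("scene","s2")
cv2.imwrite("pics/v2.png",cv2.cvtColor(cv2.resize(im[150:340,170:420],(750,570)),cv2.COLOR_RGB2BGR))
E
```

```text
[ 0.43640202 -0.30463124  0.20489147] [-2.35033302e+00 -2.08353762e+00  1.25203023e-04] 0.0248852523877524 29.47745210956782
```

View pics/v2.png

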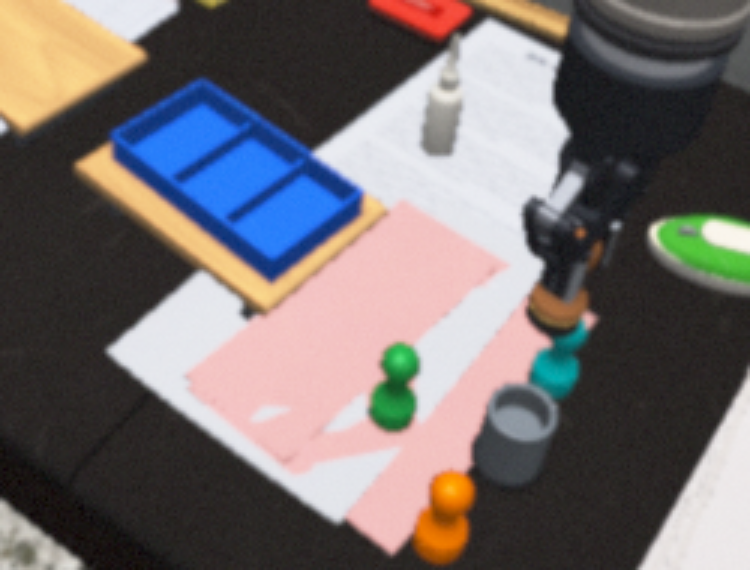

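The stamp is out and hangs upright from the fingers (foot at (558,305)). The stand is upright and empty at (515,435), and the tray and glue bottle are untouched. Next I'll carry it to the tray.

Call:
arm_command:
  plan: "0.01 0.0007 0 0;0.02 0.0014 0 0;0.022 0.0015 0 0;0.022 0.0015 0 0;0.022 0.0015 0 0;0.022 0.0015 0 0;0.022 0.0015 0 0;0.022 0.0015 0 0;0.022 0.0015 0 0;0.022 0.0015 0 0;0.022 0.0015 0 0;0.022 0.0015 0 0;0.022 0.0015 0 0;0.02 0.0012 0 0;0.01 0.0006 0 0;0 0 0.02 0;0 0 0.02 0;0 0 0 0;0 0 0 0"

```text
clock: 12.75
tcp_pos: [0.4934, -0.0079, 0.1658]
orientation: [2.351, 2.083, 0.0]
contact_force: [-0.1, -0.2, -0.3]
grip_width: 0.0252
gripper_force: 29.6
```

```bash
python3 - <<'E'
from h import *
o=r.get_obs();print(o["tcp_pos"],o["contact_force"])
im,d,P=grab("scene","s3"); hsv=cv2.cvtColor(im,cv2.COLOR_RGB2HSV)
H,S=hsv[...,0],hsv[...,1]; Z=P[...,2]
m=(H<18)&(S>80)&(Z>.1)&(Z<.2)&(abs(P[...,1])<.1)
q=P[m]; print(len(q),q.mean(0),q.min(0),q.max(0))
cv2.imwrite("pics/v3.png",cv2.cvtColor(cv2.resize(im[120:270,170:370],(800,600)),cv2.COLOR_RGB2BGR))
E
```

```text
[ 0.49336492 -0.00790757  0.16576227] [-0.13212937 -0.21853043 -0.28325629]
222 [ 0.48929271 -0.01315568  0.15399383] [ 0.47071644 -0.02327771  0.12492798] [0.51026672 0.00653311 0.1970815 ]
```

View pics/v3.png

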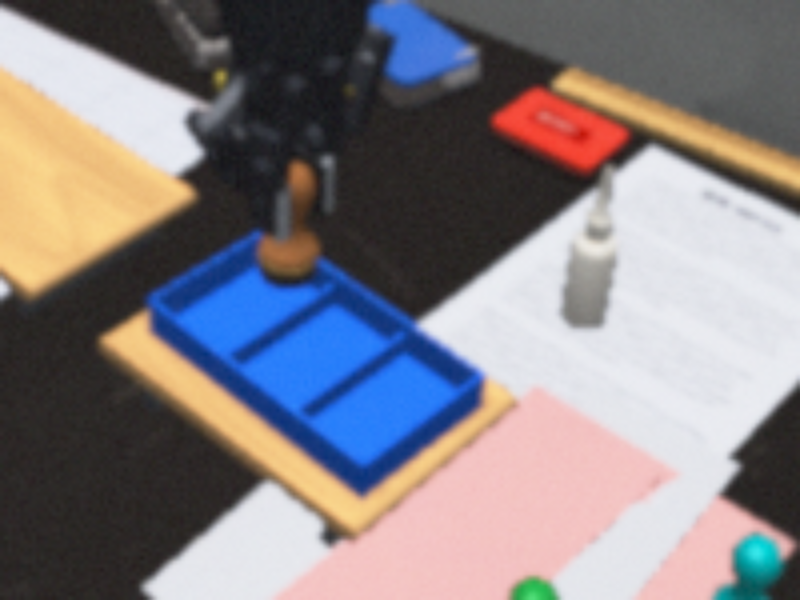

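The stamp is held upright but sits about 19 mm past the middle toward the gap (foot at (290,255)). I'll correct and lower it.

Call:
arm_command:
  plan: "-0.007 -0.0004 0 0;-0.0075 -0.0004 0 0;-0.005 -0.0003 0 0;0 0 0.012 0;0 0 0.014 0;0 0 0.014 0;0 0 0.01 0;0 0 0.006 0;0 0 0.003 0;0 0 0 0;0 0 0 0"

```text
clock: 14.18
tcp_pos: [0.49, -0.0268, 0.1066]
orientation: [2.351, 2.084, 0.001]
contact_force: [0.4, -0.1, 0.6]
grip_width: 0.025
gripper_force: 29.6
```

Call:
arm_command:
  plan: "0 0 0.0007 0;0 0 0.0007 0;0 0 0 0;0 0 0 0"

```text
clock: 14.68
tcp_pos: [0.4897, -0.0268, 0.1049]
orientation: [2.351, 2.084, 0.0]
contact_force: [-0.0, 1.0, -0.3]
grip_width: 0.0254
gripper_force: 29.6
```

```bash
python3 - <<'E'
from h import *
im,d,P=grab("scene","s4"); hsv=cv2.cvtColor(im,cv2.COLOR_RGB2HSV)
cv2.imwrite("pics/v4.png",cv2.cvtColor(cv2.resize(im[120:270,170:370],(800,600)),cv2.COLOR_RGB2BGR))
E
```

```text
(no output)
```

View pics/v4.png

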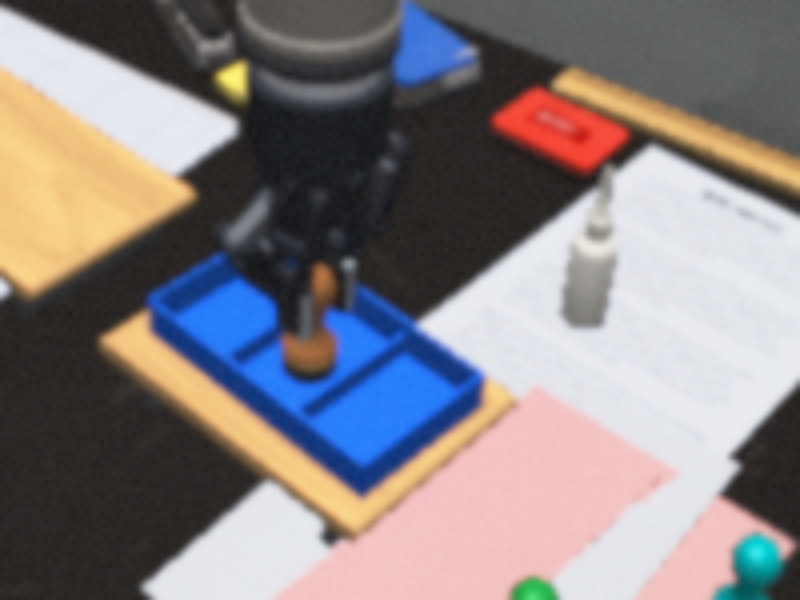

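The stamp is in the middle compartment, just off the floor (foot at (308,360)). I'll lower to contact, then release.

Call:
arm_command:
  plan: "0 0 0.001 0;0 0 0.001 0;0 0 0 0;0 0 0 0"

```text
clock: 15.22
tcp_pos: [0.4902, -0.0268, 0.1041]
orientation: [-2.351, -2.083, -0.002]
contact_force: [-4.7, 0.6, 16.2]
grip_width: 0.025
gripper_force: 30.7
```

Call:
arm_command:
  plan: "0 0 -0.0012 0;0 0 0 0;0 0 0 0"

```text
clock: 15.6
tcp_pos: [0.4899, -0.0268, 0.1042]
orientation: [2.351, 2.084, 0.0]
contact_force: [-0.5, 0.8, 5.1]
grip_width: 0.025
gripper_force: 29.9
```

Call:
arm_command:
  plan: "0 0 0 0;0 0 0 0;0 0 0 0;0 0 0 0;0 0 0 0;0 0 0 0"
  hand: -0.2

```text
clock: 16.35
tcp_pos: [0.4897, -0.0268, 0.1041]
orientation: [-2.351, -2.084, 0.0]
contact_force: [-0.3, 0.5, -0.6]
grip_width: 0.0511
gripper_force: 0.0
```

Call:
arm_command:
  plan: "0 0 -0.01 0;0 0 -0.02 0;0 0 -0.025 0;0 0 -0.025 0;0 0 -0.025 0;0 0 -0.01 0;-0.02 0 0 0;-0.025 0 0 0;-0.025 0 0 0;-0.025 0 0 0;-0.025 0 0 0;-0.0125 0 0 0;0 0 0 0"

```text
clock: 17.98
tcp_pos: [0.4735, -0.1588, 0.2189]
orientation: [-2.353, -2.082, 0.0]
contact_force: [-0.3, -0.2, -0.0]
grip_width: 0.0513
gripper_force: 0.0
```

```bash
cat > m.py <<'E'
from h import *
def meas(tag):
    o=r.get_obs();print(o["clock"],o["tcp_pos"],o["contact_force"])
    for n in("scene","top"):
        im,d,P=grab(n,tag+n[0]); hsv=cv2.cvtColor(im,cv2.COLOR_RGB2HSV); H,S=hsv[...,0],hsv[...,1]; Z=P[...,2]
        on=(P[...,0]>.38)&(P[...,0]<.64)&(abs(P[...,1]-.12)<.3)
        b=on&(H>100)&(H<125)&(S>150)&(Z>.045)&(Z<.09); q=P[b]
        (cx,cy),wh,a=cv2.minAreaRect(q[:,:2].astype(np.float32)); print(n,"tray",round(cx,4),round(cy,4),wh,a)
        k=on&(H<18)&(S>80)&(Z>.06)&(Z<.135)
        for nm,s in(("foot",Z<.09),("knob",Z>.098)):
            q=P[k&s]
            if len(q): print(n,nm,len(q),q.mean(0).round(4),q.min(0).round(4),q.max(0).round(4))
    return
E
python3 - <<'E'
from m import *
meas("a")
im=cv2.imread("pics/as.png");t=cv2.imread("pics/at.png")
cv2.imwrite("pics/v5.png",np.hstack([cv2.resize(im[120:270,170:320],(400,400)),cv2.resize(t[130:250,190:310],(400,400))]))
E
```

```text
17.975 [ 0.47350992 -0.15882074  0.21894787] [-0.29320577 -0.15833269 -0.02390892]
scene tray 0.4908 -0.0261 (0.18240748345851898, 0.10214269906282425) 81.00175476074219
scene foot 120 [ 0.4816 -0.0311  0.0763] [ 0.4725 -0.1223  0.0607] [ 0.5261 -0.0124  0.0889]
scene knob 99 [ 0.483  -0.0292  0.1195] [ 0.476  -0.0388  0.0993] [ 0.4933 -0.0178  0.1286]
top tray 0.4894 -0.0266 (0.1780877262353897, 0.10145587474107742) 81.22013854980469
top foot 32 [0.4797 0.0267 0.0749] [ 0.4663 -0.0379  0.0606] [0.5047 0.3757 0.0831]
top knob 65 [ 0.4866 -0.0247  0.1234] [ 0.4755 -0.0364  0.1037] [ 0.4992 -0.0139  0.1315]
```

View pics/v5.png

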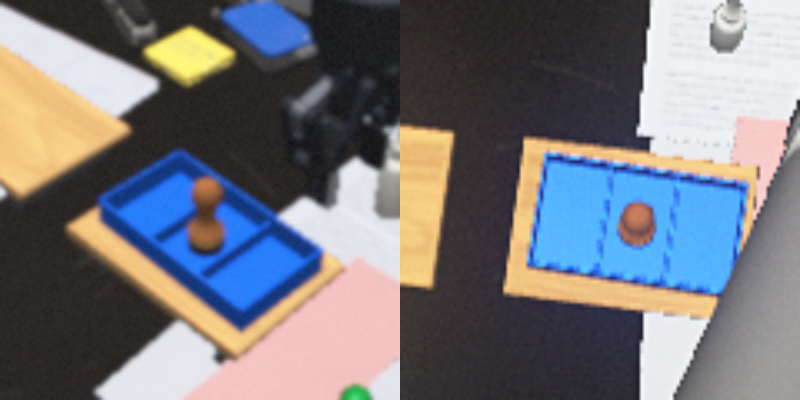

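The stamp stands upright, released, in the middle compartment (right panel (637,222), tray centre (637,222)). Now I'll lower the half-open fingers behind the rear wall.

Call:
arm_command:
  plan: "0 -0.0027 0.02 0;0 0 0.025 0;0 0 0.025 0;0 0 0.025 0;0 0 0.02 0;0 0 0.02 0;0 0 0.012 0;0 0 0.006 0;0 0 0 0;0 0 0 0"
  hand: -0.4

```text
clock: 19.32
tcp_pos: [0.4715, -0.1581, 0.0666]
orientation: [2.351, 2.083, 0.001]
contact_force: [0.2, -0.2, -0.4]
grip_width: 0.0597
gripper_force: 0.0
```

Approach slowly, then start sliding.

Call:
arm_command:
  plan: "0.005 0 0 0;0.007 0 0 0;0.006 0 0 0;0.004 0 0 0;0.003 0 0 0;0.002 0 0 0;0.002 0 0 0;0.002 0 0 0;0.002 0 0 0;0.002 0 0 0;0.002 0 0 0;0.002 0 0 0;0.002 0 0 0;0.002 0 0 0;0.002 0 0 0;0.002 0 0 0;0.002 0 0 0;0.002 0 0 0;0.002 0 0 0;0.001 0 0 0"

```text
clock: 21.82
tcp_pos: [0.4776, -0.1043, 0.0661]
orientation: [-2.351, -2.084, -0.0]
contact_force: [-0.3, -1.2, -0.5]
grip_width: 0.06
gripper_force: 0.6
```

```bash
python3 - <<'E'
from m import *
meas("b")
E
```

```text
21.825 [ 0.47761006 -0.10429999  0.06609383] [-0.33664072 -1.21890849 -0.5319208 ]
scene tray 0.4899 -0.0043 (0.18331506848335266, 0.10335679352283478) 82.4413070678711
scene foot 142 [ 0.4801 -0.0284  0.0752] [ 0.4351 -0.1202  0.0604] [0.5193 0.0084 0.0891]
scene knob 98 [ 0.4827 -0.0078  0.1189] [ 0.4753 -0.0165  0.0982] [0.4947 0.0053 0.1291]
top tray 0.4916 0.0192 (0.13237452507019043, 0.10086385905742645) 83.07054901123047
top foot 28 [0.4802 0.0852 0.0735] [ 0.4467 -0.006   0.0603] [0.5078 0.3755 0.0858]
top knob 69 [ 0.4855 -0.0034  0.1233] [ 0.4734 -0.0169  0.114 ] [0.4976 0.0084 0.1291]
```

The tray is square to the fingers and sliding with about 1.2 N. Continue.

Call:
arm_command:
  plan: "0.002 0 0 0;0.003 0 0 0;0.004 0 0 0;0.005 0 0 0;0.006 0 0 0;0.006 0 0 0;0.006 0 0 0;0.006 0 0 0;0.006 0 0 0;0.006 0 0 0;0.006 0 0 0;0.006 0 0 0;0.006 0 0 0;0.006 0 0 0;0.006 0 0 0;0.006 0 0 0;0.005 0 0 0;0.004 0 0 0;0.003 0 0 0;0.002 0 0 0"

```text
clock: 24.42
tcp_pos: [0.4896, -0.005, 0.0661]
orientation: [-2.351, -2.084, 0.0]
contact_force: [-0.3, -1.9, 0.2]
grip_width: 0.0598
gripper_force: 1.0
```

```bash
python3 - <<'E'
from m import *
meas("c")
E
```

```text
24.425 [ 0.48960545 -0.00504772  0.06609101] [-0.33443527 -1.85351533  0.24741637]
scene tray 0.5021 0.0929 (0.18700656294822693, 0.10218095034360886) 82.82198333740234
scene foot 120 [0.4928 0.0686 0.075 ] [ 0.4472 -0.0211  0.0602] [0.5332 0.1075 0.0894]
scene knob 87 [0.495  0.0905 0.1189] [0.487  0.0816 0.0991] [0.5058 0.1037 0.1286]
top tray 0.5049 0.1288 (0.10743996500968933, 0.1012989729642868) 82.96956634521484
top foot 14 [0.4826 0.2253 0.0665] [ 0.4297 -0.073   0.06  ] [0.5627 0.3757 0.0779]
top knob 42 [0.4995 0.0979 0.1247] [0.4873 0.0868 0.1164] [0.5094 0.1065 0.1328]
```

Call:
arm_command:
  plan: "0.002 0 0 0;0.003 0 0 0;0.004 0 0 0;0.005 0 0 0;0.006 0 0 0;0.006 0 0 0;0.006 0 0 0;0.006 0 0 0;0.006 0 0 0;0.006 0 0 0;0.006 0 0 0;0.006 0 0 0;0.006 0 0 0;0.006 0 0 0;0.006 0 0 0;0.006 0 0 0;0.005 0 0 0;0.004 0 0 0;0.003 0 0 0;0.002 0 0 0"

```text
clock: 27.02
tcp_pos: [0.5016, 0.0943, 0.0661]
orientation: [-2.351, -2.084, 0.0]
contact_force: [-0.5, -1.7, -0.4]
grip_width: 0.0599
gripper_force: 0.8
```

Call:
arm_command:
  plan: "0.002 0 0 0;0.003 0 0 0;0.004 0 0 0;0.005 0 0 0;0.005 0 0 0;0.005 0 0 0;0.005 0 0 0;0.005 0 0 0;0.005 0 0 0;0.005 0 0 0;0.005 0 0 0;0.005 0 0 0;0.004 0 0 0;0.003 0 0 0;0.002 0 0 0;0.001 0 0 0;0 0 0 0"

```text
clock: 29.15
tcp_pos: [0.5093, 0.1578, 0.0661]
orientation: [-2.351, -2.084, -0.0]
contact_force: [-0.3, -0.6, 1.1]
grip_width: 0.0598
gripper_force: 0.6
```

```bash
python3 - <<'E'
from m import *
meas("d")
E
```

```text
29.15 [0.50931541 0.15778486 0.06610276] [-0.28406227 -0.6173737   1.12007309]
scene tray 0.5228 0.2684 (0.215730220079422, 0.10874569416046143) 79.47887420654297
scene foot 33 [0.513  0.2047 0.0708] [0.4688 0.1409 0.0605] [0.5553 0.2682 0.0814]
scene knob 78 [0.5152 0.252  0.1178] [0.5065 0.2439 0.0991] [0.5278 0.2654 0.1278]
top tray 0.5272 0.3149 (0.06272801756858826, 0.10058904439210892) 84.23778533935547
top foot 6 [0.4794 0.3188 0.0644] [0.4651 0.1554 0.0601] [0.5052 0.3751 0.0749]
top knob 3 [0.4587 0.1493 0.1226] [0.4463 0.1442 0.1129] [0.4735 0.1526 0.1302]
```

Call:
arm_command:
  plan: "0.001 0 0 0;0.002 0 0 0;0.001 0 0 0;0 0 0 0;-0.003 0 0 0;-0.01 0 0 0;-0.02 0 0 0;-0.02 0 0 0;0 0 -0.03 0;0 0 -0.04 0;0 0 -0.04 0;0 0 -0.04 0;-0.03 0 0 0;-0.04 0 0 0;-0.04 0 0 0;-0.04 0 0 0;-0.04 0 0 0;-0.04 0 0 0;-0.03 0 0 0;0 0 0 0"

```text
clock: 31.75
tcp_pos: [0.4705, -0.1528, 0.2162]
orientation: [2.358, 2.076, -0.0]
contact_force: [0.1, 0.9, 0.1]
grip_width: 0.0592
gripper_force: 0.0
```

```bash
python3 - <<'E'
from m import *
meas("e")
im=cv2.imread("pics/es.png");t=cv2.imread("pics/et.png")
cv2.imwrite("pics/v6.png",np.hstack([cv2.resize(im[100:340,110:380],(400,400)),cv2.resize(t[110:270,80:240],(400,400))]))
E
```

```text
31.75 [ 0.47047015 -0.15279814  0.21616821] [0.09965922 0.85192444 0.11703506]
scene tray 0.5224 0.2711 (0.20330317318439484, 0.1049090325832367) 81.75365447998047
scene foot 77 [0.5135 0.2555 0.0765] [0.5032 0.2455 0.0663] [0.5267 0.2733 0.0889]
scene knob 76 [0.5156 0.2562 0.1185] [0.5059 0.2482 0.1013] [0.5264 0.2724 0.1287]
top tray 0.5233 0.2606 (0.1801982820034027, 0.10615868866443634) 83.37592315673828
top foot 40 [0.5102 0.2553 0.0764] [0.4266 0.0343 0.0603] [0.5294 0.3708 0.0847]
top knob 53 [0.5181 0.26   0.1247] [0.5068 0.2482 0.1169] [0.5291 0.2708 0.1329]
```

View pics/v6.png

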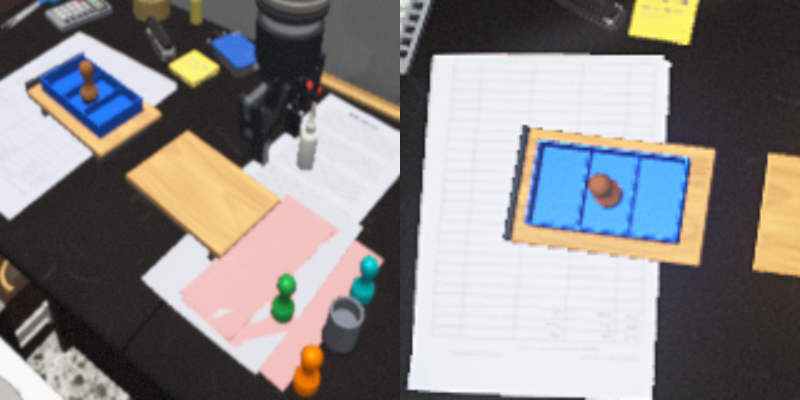

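The tray lies square on the goal riser (right panel (607,192)) with the stamp standing in the middle. The stand and glue bottle are upright in place and the robot is clear, so I'll hand in.

```bash
python3 -c "
from bench import ticket
print(ticket.hand_in())"
```

```text
the job is handed in; nothing more can be done
None
```

The stamp stands in the middle of the blue tray, and the tray lies square on the end-stop riser within about 4 mm of its centre in the top view. The stand and glue bottle look undisturbed, and the job was handed in at about 32 s; no verdict came back.

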